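# Nest the draw-stage cups in the parts tray

### The arm

A 6-joint arm with a two-finger parallel gripper is mounted at the origin on the work surface. World frame = base frame: x ahead of the robot, y to its left, z up, the work surface at z = 0. Lengths are in m, angles in rad, forces in N, time in s.
With the tool pointing down it reaches from about 0.375 to 0.975 m from the base axis. Payload 3.8 kg.
Tool frame: the origin (TCP) lies on the centre line of the jaws, within the pads' length; the fingertips stand 8 mm ahead of it and the grasp point (between the pads) lies 11 mm behind it (bot.tip_extent is the distance from the TCP to the fingertips, in m); z points along the fingers, y is the line along which they close (so a half turn about z gives the same grasp; the last joint's range is limited). The gripper opens to 88 mm and grips with 3 to 60 N. Pads are 18 mm wide; open, the fingers measure 123 mm over their backs; the gripper's body (75 mm by 187 mm) begins 45 mm behind the grasp point.
Start: joints at [1.184, 0.264, 1.604, -0, 1.274, -0.037], TCP at [0.231, 0.634, 0.247] pointing down, gripper open.
Joint ranges: [-2.63, 2.63], [-0.94, 2.18], [0.31, 2.57], [-1.31, 4.45], [0, 2.66], [-2.55, 2.55]. Speed limits (rad/s): [2.57, 2.57, 3.14, 3.14, 3.14, 3.14].

### API

Orientations are given as a unit quaternion [x, y, z, w].
In Python, from workcell import bot gives the robot as it stands. Calls block until the motion is done:
- bot.goto(position, orientation): joint-space move of the TCP to a pose.
- bot.movel(position, frame=None, velocity=0.15, stop_force=None): straight line of the TCP; frame=None keeps the orientation; velocity is the mean speed in m/s. With stop_force (N) it stops when the force on the tool has changed by that much, and returns True; else False.
- bot.set_joints(angles): joint-space move.
- bot.open() and bot.clamp(strength=None): open the fingers fully, or close them until they stop; strength is the grip in N (None keeps the last).
- bot.sleep(seconds).
- bot.solve_ik(position, orientation): joint angles nearest the present ones, or None.
- bot.state(): the state.
- bot.snapshot(name): name is "scene" or "top"; returns a dict with "img" (384x512x3 uint8, red, green, blue), "range_z" (384x512 float32, m along the optical axis (not along the pixel's ray), 0 where there is no reading), "fx", "fy", "cx", "cy" (pixels), "k1" (the pictures are not rectified: a ray, as slopes to the right and down, at radius r is drawn at 1 + k1 r^2 times it, then the intrinsics apply), "world_from_camera" (4x4, takes a point from camera to world coordinates). Camera axes: x right, y down, z forward; pixel columns grow to the right and rows downward; lengths in m; the calibration is good to about 2 mm. A picture is of the moment at which its call begins.
A pose or a line that the arm cannot do raises bot.IKError and nothing moves.
- bot.sign_off(): hands the job in; it is judged then, once.
The state is a dict: "time": time; "joint_pos": joint angles; "qvel": joint speeds; "joint_torque": joint torques, N m; "tcp_pos": TCP position; "orientation": TCP orientation; "contact_force": force on the tool from outside, world axes, zero at the start; "torque": the same for the moment, N m; "width": opening from 0.0 (shut) to 1.0 (fully open); "finger_force": force on a finger pad.
Only numpy, scipy, OpenCV 4.12 (cv2) and the standard library are available. Lean on these libraries where they do the work, as an engineer would, in place of code of your own. Each camera call takes 0.05 s, during which the arm holds its last target. There are 200 camera calls.

### The job

Make up the press sample set: stand the widest of the three round steel cups on the floor of the tray's empty bay, then nest the middle-sized cup inside it, then the slimmest inside that, each upright and fully down on the floor of the cup below. Lower each cup gently rather than dropping or ramming it, and leave the other things on the bench where they are.

Things in the scene. Friction and masses are not known exactly. Their poses are not given: they have to be found in the camera images.
- cup_wide: Widest, lowest drawn steel cup: round, open at the top, straight wall, flat bottom with rounded outer corner. Outer diameter 70 mm, inner 65 mm, height 42 mm, wall 2.5 mm, floor 3 mm thick, about 0.27 kg. Origin: centre of its underside, z up along its axis. Starts upright on the bench.
- cup_mid: Middle-sized drawn steel cup of the same shape: outer diameter 59 mm, inner 54 mm, height 62 mm, wall 2.5 mm, floor 3 mm thick, about 0.27 kg; fits in the wide cup with 3 mm to spare all round and then stands 23 mm above its rim. Origin: centre of its underside, z up. Starts upright on the bench.
- cup_slim: Slimmest, tallest drawn steel cup of the same shape: outer diameter 48 mm, inner 43 mm, height 82 mm, wall 2.5 mm, floor 3 mm thick, about 0.27 kg; fits in the middle cup with 3 mm to spare all round and then stands 23 mm above its rim. Origin: centre of its underside, z up. Starts upright on the bench.
- tray: Fixed shallow aluminium tray, 260 mm long (its x) by 160 mm wide (its y), 18 mm high, wall and floor 3 mm. A divider across its width, 18 mm high, parts it in two: the bay on its -x side (towards the robot) is empty, the bay on its +x side is filled with washers. Origin: centre of its underside.
- tray_bay (a point): Centre of the empty bay of the tray, on the bay's floor (3 mm above the bench); axes as the tray's. The bay is 140 mm (x) by 154 mm (y) inside.
- bush: Bystander among the cups: thick-walled steel bush, open right through, outer diameter 52 mm, bore 26 mm, height 45 mm. Origin: centre of its underside. Leave it.
- punch: Bystander among the cups: solid dark steel punch standing on a flange of 52 mm diameter, shank 32 mm, height 67 mm. Origin: centre of its underside. Leave it.
- jar: Bystander: closed brown glass jar with steel cap, 52 mm diameter, 85 mm high. Origin: centre of its underside. Leave it.
- wrench: Bystander: steel wrench lying flat, 180 mm long (its x), 32 mm wide at most, 8 mm high. Origin: under its middle. Leave it.
Things that resemble listed ones, but are neither listed nor needed, are in the scene too. What is shaped like the cup_slim but pink is not meant.

How it is judged:
By the outcome, as a careful person would: the job done as asked, in the order asked, and still so for the second after the job is handed in, with the robot touching nothing.
It also fails if it takes over 72 s, if anything falls off the work surface, if the arm or the gripper's body presses on something with over 40 N, if the wrist force passes 120 N, or if a joint passes its speed limit or range.

## Working session

There is one attempt and no reset: what is moved stays moved. The work goes in short steps, each a Python script; the robot and the scene stay as the last script left them, time stands still between calls to the robot, and variables do not carry over. Pictures are saved under pics/ and viewed, at most 10 in all, crops included, and the job is handed in when it is done.

```bash
ls; mkdir -p pics; cat > h.py <<'E'
import numpy as np, cv2, pickle
def snap(bot,name,tag):
    s=bot.snapshot(name); pickle.dump(s,open(f'{tag}.pkl','wb'))
    cv2.imwrite(f'pics/{tag}.png',cv2.cvtColor(s['img'],cv2.COLOR_RGB2BGR)); return s
def load(tag): return pickle.load(open(f'{tag}.pkl','rb'))
def slopes(s,uv):
    d=(np.asarray(uv,float).reshape(-1,2)-[s['cx'],s['cy']])/[s['fx'],s['fy']]; u=d.copy()
    for _ in range(20): u=d/(1+s['k1']*(u**2).sum(1,keepdims=True))
    return u
def rays(s,uv):
    u=slopes(s,uv); T=np.array(s['world_from_camera']); return T[:3,3],np.c_[u,np.ones(len(u))]@T[:3,:3].T
def onplane(s,uv,z):
    o,d=rays(s,uv); return o+d*((z-o[2])/d[:,2])[:,None]
def cloud(s):
    h,w=s['range_z'].shape; v,u=np.mgrid[:h,:w]; o,d=rays(s,np.c_[u.ravel(),v.ravel()])
    P=o+d*s['range_z'].reshape(-1,1); P[s['range_z'].ravel()==0]=np.nan; return P.reshape(h,w,3)
E
python3 - <<'E'
from workcell import bot
from h import *
for n in ('scene','top'):
    s=snap(bot,n,n+'0'); print(n,s['fx'],s['cx'],s['cy'],s['k1'],np.round(s['world_from_camera'],3).tolist())
print(bot.state(),bot.tip_extent)
a=cv2.imread('pics/scene0.png');b=cv2.imread('pics/top0.png')
cv2.imwrite('pics/both0.png',cv2.resize(a,(800,600)));cv2.imwrite('pics/t0.png',cv2.resize(b,(800,600)))
E
```

```text
pics
scene 348.8792661108357 252.39432466513475 188.2583250943549 -0.0698122396181754 [[0.883, 0.246, -0.399, 0.905], [0.469, -0.496, 0.731, -0.681], [-0.018, -0.833, -0.554, 0.529], [0.0, 0.0, 0.0, 1.0]]
top 390.7140257094505 256.9356484931067 191.16096035466327 -0.07708909669811774 [[0.013, -0.994, 0.112, 0.451], [-1.0, -0.015, -0.016, -0.046], [0.018, -0.112, -0.994, 0.905], [0.0, 0.0, 0.0, 1.0]]
{'time': 0.1, 'joint_pos': array([ 1.18413135e+00,  2.64660208e-01,  1.60520452e+00, -1.30497654e-05,
        1.27370132e+00, -3.68978110e-02]), 'qvel': array([ 0.00011128, -0.00190265, -0.00318214, -0.00074279, -0.00103938,
        0.00110928]), 'joint_torque': array([ 1.24295264e-03, -5.03630269e+01, -3.58069217e+01,  7.31200841e-02,
        2.34656129e-02, -4.04003333e-05]), 'tcp_pos': array([0.23108179, 0.63356198, 0.24554213]), 'orientation': array([ 1.73991526e-01,  9.84746655e-01, -9.65965381e-04, -2.01308166e-04]), 'contact_force': array([-0.39580202,  0.01558573, -0.61049288]), 'torque': array([-0.02305589,  0.04032001, -0.00823485]), 'finger_force': 0.0, 'width': 0.9995787125277495} 0.008
```

View pics/both0.png

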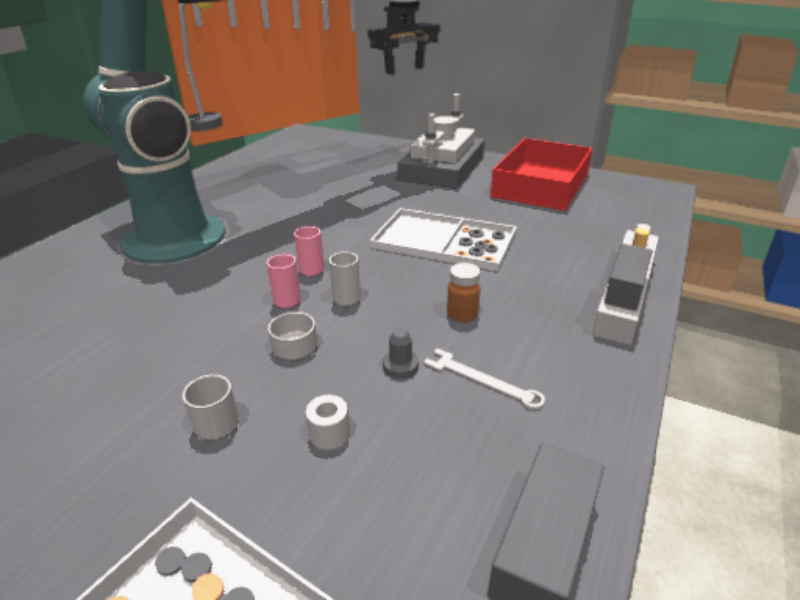

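View pics/t0.png

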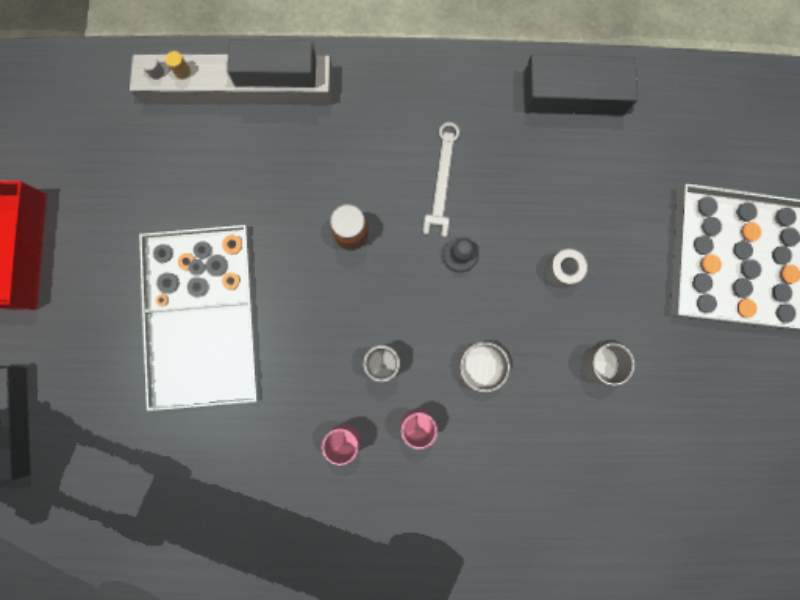

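The top view (800x600) shows wide at (485,366), mid at (613,363), slim at (381,363) and the empty bay at about (202,357). In the scene view they are at (293,335), (211,407), (345,278) and the bay at about (418,232).

Possible mix-ups, by top-view pixel:
- Pink slim-shaped cups at (340,446) and (419,431).
- Bush at (570,267) and jar at (348,225).
- The second tray at (740,255), which is full of discs.

I choose the three grey cups and the tray with one empty bay.

```bash
cat > meas.py <<'E'
from h import *
K=.64
top=load('top0');sc=load('scene0');Ct=cloud(top);Cs=cloud(sc)
T=dict(wide=(485,366),mid=(613,363),slim=(381,363),bush=(570,267),punch=(462,252),jar=(348,225),pinkA=(340,446),pinkB=(419,431))
for n,p in T.items():
    q=onplane(top,[np.array(p)*K],.05)[0,:2]
    out=[]
    for C in (Ct,Cs):
        m=np.isfinite(C[...,2])&(np.hypot(C[...,0]-q[0],C[...,1]-q[1])<.05)&(C[...,2]>.015)
        P=C[m]; zt=np.percentile(P[:,2],97); R=P[P[:,2]>zt-.006][:,:2]
        A=np.c_[2*R,np.ones(len(R))]; c=np.linalg.lstsq(A,(R**2).sum(1),rcond=None)[0]
        out+=[np.round([*c[:2],zt,2*np.sqrt(c[2]+c[0]**2+c[1]**2),len(R)],4)]
    print(n,*out)
# grey-edge ellipse centre triangulation of rims
S=dict(wide=(293,323),mid=(209,386),slim=(345,259))
for n,p in S.items():
    print(n,'top rgb',top['img'][int(T[n][1]*K),int(T[n][0]*K)])
# tray: white mask
def tray(s,c,C,tag):
    hsv=cv2.cvtColor(s['img'],cv2.COLOR_RGB2HSV); 
    m=((hsv[...,2]>170)&(hsv[...,1]<60)).astype(np.uint8)
    l=cv2.connectedComponents(m)[1]; i=l[int(c[1]*K),int(c[0]*K)]
    k=(l==i).astype(np.uint8); cs=max(cv2.findContours(k,0,2)[0],key=cv2.contourArea)[:,0]
    P=C[k>0];print(tag,k.sum(),'z pct',np.round(np.nanpercentile(P[:,2],[2,25,50,75,98]),4))
    F=onplane(s,cs,.010); r=cv2.minAreaRect((F[:,:2]*1000).astype(np.float32)); print(r)
tray(top,(202,370),Ct,'top');tray(sc,(418,235),Cs,'scene')
# tray wall crest points by height from depth
q=onplane(top,[np.array((200,318))*K],.01)[0]
for C in (Ct,Cs):
    m=np.isfinite(C[...,2])&(np.hypot(C[...,0]-q[0],C[...,1]-q[1])<.17)&(C[...,2]>.012)&(C[...,2]<.03)
    print('crest',q[:2],cv2.minAreaRect((C[m][:,:2]*1000).astype(np.float32)),np.percentile(C[m][:,2],97))
v=cv2.imread('pics/top0.png')[190:310,205:425];cv2.imwrite('pics/crop0.png',cv2.resize(v,None,fx=3.6,fy=3.6))
E
python3 meas.py
```

```text
wide [ 4.540e-01 -1.777e-01  4.350e-02  6.640e-02  1.160e+02] [ 4.554e-01 -1.830e-01  4.300e-02  6.730e-02  1.720e+02]
mid [ 4.600e-01 -3.564e-01  6.290e-02  5.700e-02  1.330e+02] [ 4.609e-01 -3.601e-01  6.350e-02  5.620e-02  2.070e+02]
slim [ 4.563e-01 -3.230e-02  8.400e-02  4.500e-02  7.900e+01] [ 4.583e-01 -3.720e-02  8.280e-02  4.540e-02  9.600e+01]
bush [ 5.992e-01 -3.016e-01  4.680e-02  4.110e-02  3.030e+02] [ 6.014e-01 -3.061e-01  4.790e-02  4.110e-02  3.490e+02]
punch [ 6.206e-01 -1.457e-01  6.620e-02  1.670e-02  8.800e+01] [ 6.235e-01 -1.523e-01  6.640e-02  1.620e-02  6.400e+01]
jar [6.504e-01 1.640e-02 8.750e-02 3.220e-02 3.400e+02] [6.528e-01 1.080e-02 8.670e-02 3.410e-02 1.690e+02]
pinkA [3.464e-01 1.940e-02 8.350e-02 4.550e-02 1.020e+02] [3.47e-01 1.63e-02 8.26e-02 4.54e-02 8.10e+01]
pinkB [ 3.692e-01 -8.380e-02  8.400e-02  4.520e-02  8.500e+01] [ 3.69e-01 -8.90e-02  8.28e-02  4.52e-02  9.50e+01]
wide top rgb [234 232 225]
mid top rgb [174 172 164]
slim top rgb [134 132 128]
top 6280 z pct [0.0001 0.0025 0.0036 0.005  0.0195]
((522.4185180664062, 242.03884887695312), (263.7431335449219, 162.46731567382812), 5.698207855224609)
scene 1398 z pct [0.001  0.0035 0.0044 0.0056 0.02  ]
((513.9364013671875, 253.4127655029297), (269.0118103027344, 169.10101318359375), 5.969497203826904)
crest [0.51919037 0.23557477] ((521.6002807617188, 239.26063537597656), (261.6512145996094, 161.79368591308594), 5.677911281585693) 0.020863298003775826
crest [0.51919037 0.23557477] ((522.7218017578125, 235.50958251953125), (262.0110168457031, 167.3516082763672), 5.682365894317627) 0.0203523848288276
```

View pics/crop0.png

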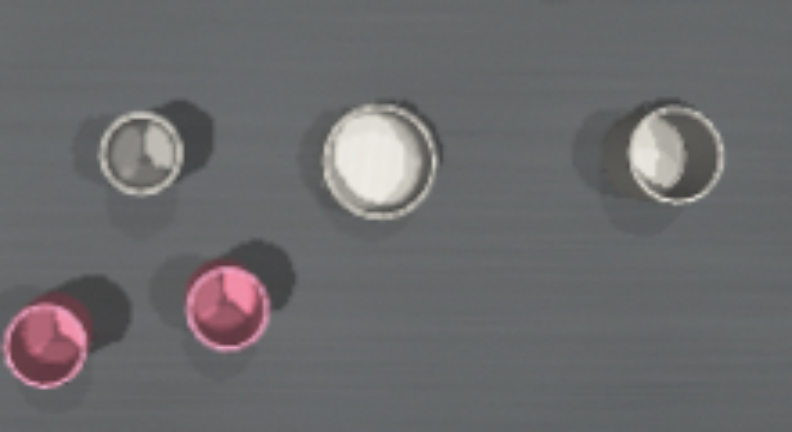

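The crop shows three grey cups in a row: slim at (140,153), wide at (380,160) and mid at (675,153). The two pink ones sit below at (228,307) and (46,345), so the choice stands. Measured rim heights of 43, 63 and 83 mm, the diameters, and the 262x162 mm tray all match the description. The two views differ by 4–5 mm in y, so I'll average them and centre each cup mechanically with two crossed squeezes.

```bash
cat > act.py <<'E'
from workcell import bot
import numpy as np
TRAY_YAW=np.radians(5.7); TC=np.array([.522,.238])
BAY=TC-.057*np.array([np.cos(TRAY_YAW),np.sin(TRAY_YAW)])
TIP=bot.tip_extent
def quat(th):
    c=[]
    for k in (-1,0,1,2):
        f=(th+np.pi/2)/2+k*np.pi/2; q=np.array([np.cos(f),np.sin(f),0,0]); c.append(q)
    return c
def best(p,th):
    j0=bot.state()['joint_pos']; o=[]
    for q in quat(th):
        j=bot.solve_ik(p,q)
        if j is not None: o.append((abs(np.asarray(j)-j0).max()+ .3*max(0,abs(j[5])-1.6),q.tolist()))
    return min(o,key=lambda t:t[0])[1]
def log(m):
    s=bot.state(); print(m,'t%.1f'%s['time'],'tcp',np.round(s['tcp_pos'],4),'w%.3f'%(s['width']*88),'ff%.1f'%s['finger_force'],'F',np.round(s['contact_force'],1),'j6 %.2f'%s['joint_pos'][5],flush=True)
def pick(xy,low,high,lift,ths=(0,np.pi/2)):
    """crossed low squeezes centre the cup; then grip with tips at height `high` and lift"""
    x,y=xy
    p=[x,y,max(.15,high+.1)]
    bot.goto(p,best(p,ths[0])); log('above')
    if bot.movel([x,y,low+TIP],stop_force=8): log('HIT');return False
    log('low'); bot.clamp(6); log('sq1'); bot.open()
    p=[x,y,low+TIP]; bot.goto(p,best(p,ths[1])); log('turned')
    bot.clamp(6); log('sq2')
    if high>low+.002: bot.open(); bot.movel([x,y,high+TIP],velocity=.08)
    bot.clamp(25); log('grip')
    bot.movel([x,y,lift]); log('lifted'); return True
def place(xy,th,lift,tip_target,stop=5):
    x,y=xy
    p=[x,y,lift]; bot.goto(p,best(p,th)); log('over')
    bot.movel([x,y,tip_target+TIP+.03]); log('near')
    h=bot.movel([x,y,tip_target+TIP-.004],velocity=.025,stop_force=stop); log('down %s'%h)
    return bot.state()['tcp_pos'][2]-TIP-tip_target
def release(xy,up=.2):
    bot.open(); s=bot.state()['tcp_pos']; bot.movel([s[0],s[1],up],velocity=.2); log('released')
E
python3 - <<'E'
from act import *
print(BAY)
if pick((.4547,-.180),.015,.015,.15):
    print('err',place(BAY,TRAY_YAW+np.pi/2,.15,.018))
E
```

```text
[0.46528183 0.23233877]
above t3.1 tcp [ 0.4551 -0.1795  0.1501] w87.591 ff0.0 F [0.3 0.2 0.1] j6 -0.43
low t4.1 tcp [ 0.4555 -0.1803  0.0238] w88.162 ff0.0 F [-0.  -0.1  0.6] j6 -0.43
sq1 t4.5 tcp [ 0.4553 -0.1803  0.0239] w70.089 ff6.0 F [-0.4  0.8  4.5] j6 -0.43
turned t6.3 tcp [ 0.4547 -0.18    0.023 ] w88.443 ff0.0 F [ 0.1 -0.1  0.1] j6 1.14
sq2 t6.7 tcp [ 0.4547 -0.1801  0.023 ] w70.222 ff6.0 F [-0.1 -0.5 -0.1] j6 1.14
grip t7.0 tcp [ 0.4548 -0.1801  0.023 ] w69.292 ff25.0 F [ 0.5  0.1 -0.9] j6 1.14
lifted t8.0 tcp [ 0.4538 -0.1796  0.1488] w69.729 ff25.0 F [ 0.3 -0.6 -3.1] j6 1.14
over t9.5 tcp [0.4655 0.2315 0.1498] w69.641 ff25.0 F [-0.3 -0.2 -3.4] j6 1.89
near t10.3 tcp [0.4661 0.2323 0.0566] w69.542 ff25.0 F [ 0.1  0.2 -3.5] j6 1.89
down True t11.3 tcp [0.4651 0.2322 0.026 ] w69.366 ff25.0 F [ 0.7 -0.   4.1] j6 1.89
err -8.231846867094716e-06
```

```bash
python3 - <<'E'
from act import *
from h import *
release(None,.16)
if pick((.4605,-.358),.02,.042,.175):
    s=snap(bot,'top','top1')
    # wide cup check: rim circle in tray
    C=cloud(s); q=BAY
    m=np.isfinite(C[...,2])&(np.hypot(C[...,0]-q[0],C[...,1]-q[1])<.045)&(C[...,2]>.03)&(C[...,2]<.06)
    P=C[m]; R=P[P[:,2]>np.percentile(P[:,2],97)-.006][:,:2]
    c=np.linalg.lstsq(np.c_[2*R,np.ones(len(R))],(R**2).sum(1),rcond=None)[0]
    print('wide now',c[:2],np.percentile(P[:,2],97),len(R))
E
```

```text
released t12.6 tcp [0.4625 0.2311 0.159 ] w88.049 ff0.0 F [-0.8  0.3  0.3] j6 1.89
above t14.7 tcp [ 0.461  -0.3572  0.1499] w87.843 ff0.0 F [0.2 0.4 0.2] j6 2.44
low t15.7 tcp [ 0.4613 -0.3585  0.0289] w87.973 ff0.0 F [-0.6  0.3 -0.3] j6 2.44
sq1 t16.2 tcp [ 0.4607 -0.3582  0.0285] w59.099 ff6.0 F [-0.5  1.   3. ] j6 2.44
turned t18.2 tcp [ 0.4605 -0.358   0.028 ] w88.053 ff0.0 F [-0.  -0.5  1. ] j6 0.87
sq2 t18.8 tcp [ 0.4606 -0.3581  0.028 ] w58.641 ff6.0 F [ 0.  -2.2 -0.5] j6 0.87
grip t20.4 tcp [ 0.4603 -0.3579  0.0496] w58.613 ff25.0 F [ 0.3 -1.  -1.5] j6 0.87
lifted t21.3 tcp [ 0.4597 -0.3574  0.1737] w58.501 ff25.0 F [-0.6 -0.5 -2.5] j6 0.87
wide now [0.46550072 0.2343172 ] 0.047947379410072245 136
```

View pics/top1.png

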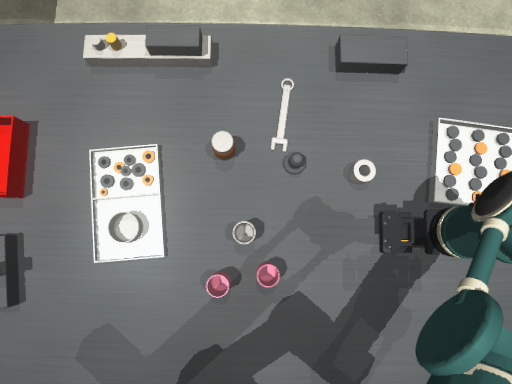

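The wide cup stands upright in the bay at (128,227) with its rim at about 47 mm, as expected. The mid cup is in the gripper. Next I lower it into the wide cup.

```bash
python3 - <<'E'
from act import *
e=place(BAY,TRAY_YAW+np.pi/2,.175,.048); print('err',e)
if abs(e)<.003:
    release(None,.2)
    if pick((.457,-.035),.032,.0625,.21):
        from h import *
        snap(bot,'top','top2'); s=snap(bot,'scene','sc2')
        v=cv2.imread('pics/sc2.png')[90:210,180:340]; cv2.imwrite('pics/c2.png',cv2.resize(v,None,fx=4,fy=4))
E
```

```text
over t23.5 tcp [0.4657 0.2317 0.175 ] w58.487 ff25.0 F [ 0.6 -0.6 -2.4] j6 1.89
near t24.2 tcp [0.4659 0.2324 0.0866] w58.421 ff25.0 F [ 0.7 -0.4 -1.7] j6 1.89
down True t25.4 tcp [0.4651 0.2322 0.0556] w57.824 ff25.0 F [-0.  -0.2  5.2] j6 1.89
err -0.0004034783408616918
released t26.8 tcp [0.4627 0.2312 0.1988] w88.019 ff0.0 F [-0.2 -0.2 -0.5] j6 1.89
above t28.6 tcp [ 0.4569 -0.0347  0.1621] w87.655 ff0.0 F [-0.2  0.5  1. ] j6 -0.13
low t29.6 tcp [ 0.4578 -0.035   0.0407] w88.053 ff0.0 F [0.3 0.4 0.6] j6 -0.13
sq1 t30.2 tcp [ 0.4573 -0.0351  0.0402] w47.705 ff6.0 F [ 0.9 -0.2  0.6] j6 -0.13
turned t32.4 tcp [ 0.457 -0.035  0.04 ] w87.774 ff0.0 F [0.4 0.1 0.5] j6 1.44
sq2 t33.0 tcp [ 0.457  -0.0351  0.04  ] w47.693 ff6.0 F [-0.1 -0.9 -0.3] j6 1.44
grip t35.0 tcp [ 0.4569 -0.0351  0.0704] w47.504 ff25.0 F [-0.2 -0.8 -1.1] j6 1.44
lifted t36.1 tcp [ 0.456  -0.0349  0.2087] w47.315 ff25.0 F [ 0.7 -1.1 -3.1] j6 1.44
```

View pics/c2.png

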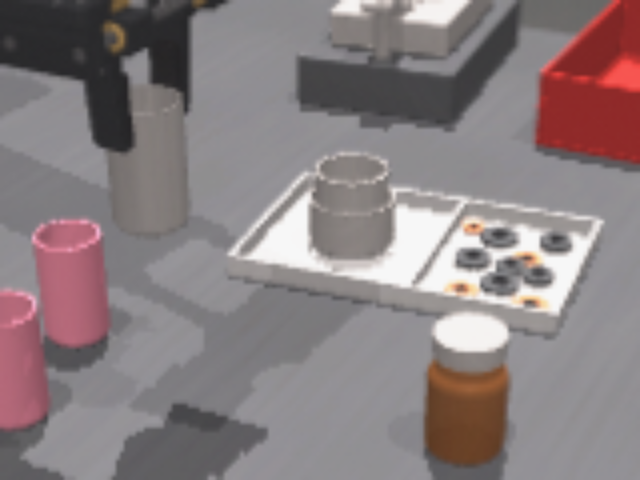

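The mid cup is nested upright in the wide one at about (352,205), and the slim cup hangs straight in the gripper at (148,160). Tip target: 0.0624 + 0.009 = 0.0714.

```bash
python3 - <<'E'
from act import *
from h import *
e=place(BAY,TRAY_YAW+np.pi/2,.21,.0714); print('err',e)
if abs(e)<.003:
    release(None,.23)
    p=[.43,-.15,.28]; bot.goto(p,best(p,0))
    s=snap(bot,'scene','sc3'); t=snap(bot,'top','top3')
    v=cv2.imread('pics/sc3.png')[90:210,180:340]; w=cv2.imread('pics/top3.png')[130:270,80:180]
    a=cv2.resize(v,(480,360)); b=cv2.resize(w,(257,360)); cv2.imwrite('pics/c3.png',np.hstack([a,b]))
    for S in (t,s):
        C=cloud(S); m=np.isfinite(C[...,2])&(np.hypot(C[...,0]-BAY[0],C[...,1]-BAY[1])<.045); print('top z',np.percentile(C[m][:,2],[97,99.5]))
    log('end')
E
```

```text
over t37.2 tcp [0.4652 0.2315 0.2096] w47.526 ff25.0 F [-0.  -0.4 -3.5] j6 1.89
near t38.0 tcp [0.4662 0.2322 0.1102] w47.184 ff25.0 F [-0.  -0.2 -3. ] j6 1.89
down True t39.1 tcp [0.4651 0.2322 0.0793] w47.336 ff25.0 F [0.3 0.1 5.3] j6 1.89
err -0.00011402943522480224
released t40.8 tcp [0.4627 0.2312 0.2288] w88.145 ff0.0 F [-0.1 -0.1 -0.3] j6 1.89
top z [0.09171134 0.09359526]
top z [0.0914506  0.09233741]
end t42.9 tcp [ 0.4301 -0.1496  0.2798] w87.889 ff0.0 F [-1.  -0.8  0. ] j6 -0.39
```

View pics/c3.png

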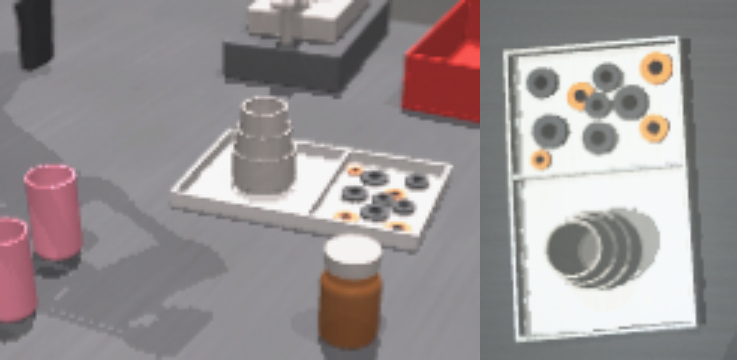

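All three cups are nested upright in the bay at (264,145). The top rim measures 91–92 mm against 91 mm expected, and the other things are undisturbed.

```bash
python3 -c "
from workcell import bot
print(bot.sign_off())"
```

```text
the job is handed in; nothing more can be done
None
```

The wide, mid and slim cups are nested upright in the tray's empty bay, each fully down; I handed the job in at about 43 s with the arm clear and the other things undisturbed.

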